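# Bring the contactor to the assembly nest on its carrier tray

### The job

The contactor stands on a carriage that runs almost without friction along the blue tray. Lift the tray by its black handle and, only by tilting it, run the carriage until the contactor's red stripe is between the green marks; keep it there for five seconds while the tray is in the air. Then set the tray down gently in the grey nest with the yellow rims, its green marks beside the nest's green stripe and the carriage at rest with the red stripe still between the marks, and let go. Never touch the contactor or its carriage or let it bang into an end of the tray, and leave the other things on the bench alone.

Things in the scene. Friction and masses are not known exactly. Their poses are not given: they have to be found in the camera images.
- tray: Loose blue tray, 0.34 kg. Origin: centre of the lane's underside, z up. Its lane, a flat channel, runs along y: inside 78 mm wide (x), 320 mm long, outside 84 x 328 mm; floor 4 mm thick, side walls up to z = 18, black end stops up to z = 36 mm. A 4 mm flange, 90 mm long in y, reaches out to x = -100 mm and carries the handle. Starts flat on the bench. Green marks at +y.
- tray_handle (a point): Grip point in the upright black handle post, 65 mm above the tray's underside. The post is 24 mm (tray x) by 30 mm (tray y) thick, from z = 4 to 90 mm, its axis at tray x = -75 mm, y = 0. Axes as the tray's. Best pinched along y (the lane), tool pointing down.
- tray_mark (a point): Point on the lane's centre line at the level of the contactor's underside, between the two green marks (40 mm long in y, on the side walls, and a green band across the floor), at tray (0, 45, 22) mm. Axes as the tray's. The red stripe is between the marks when contactor is within 20 mm of this point along y, that is, carriage is 0.025 to 0.065.
- contactor: Contactor, 60 (x) x 76 (y) x 56 mm, white base, black top with a red stripe across its middle (at y = 0), 0.32 kg, screwed on the carriage. Origin: centre of its underside, 22 mm above the tray's underside; axes as the tray's.
- carriage (a joint): Place of the aluminium carriage (66 x 80 mm, orange wheels, 0.10 kg, contactor on top) along the lane: tray y of its centre and of the contactor's, m. It cannot leave the lane; end stops at -0.12 and 0.12. Starts at rest at -0.075 to -0.01. Tilting the lane by a rad drives it to the lower end at 9.8 a m/s2; friction 0.006 N (as 0.0015 rad of tilt) and 0.04 N s/m: it coasts for seconds.
- nest: Fixed grey plate 6 mm thick with yellow rims 10 mm wide, 14 mm high from the bench; inside x -112 to 54, y -176 to 176 mm. The tray stands flat on the plate inside the rims with 12 mm to spare all round. Origin: on the bench, 6 mm under the tray's origin when the tray is seated in the middle; its axes are then the tray's (handle at -x, green stripe at +y).
- nest_mark (a point): Where the tray's mark point (tray_mark) comes to lie when the tray is seated in the middle: nest (0, 45, 28) mm. A green stripe 40 mm wide crosses the plate and the far rim there.
- carton: Bystander: cardboard box 120 x 170 x 90 mm with a smaller white box 60 mm high on it. Origin: centre of underside.
- discs: Bystander: stack of white discs, 150 mm across, 90 mm high. Origin: centre of underside.
- threadlock: Bystander: red bottle 44 mm across, 110 mm high. Origin: centre of underside.
- driver: Bystander: screwdriver with a yellow handle, lying. Origin: on its underside.

How it is judged:
On the way:
1. the tray is held in the air (over 40 mm up) with the contactor between the green marks, for 4 s without a break (height (world z) of tray above 0.04 m and contact force between tray and nest below 0.1 N and y of contactor in the frame of tray_mark between -0.02 and 0.02 m), for 4 s.
At the end, for the whole second after the job is handed in: The tray stands flat (within 0.03 rad) on the nest's plate inside the rims, its mark point within 22 mm of the nest's and its lane within 0.12 rad of the nest's; the carriage is at rest (under 0.02 m/s) with the contactor's centre within 20 mm of the mark point along the lane (horizontal distance between tray_mark and nest_mark below 0.022 m and angle between the y axis of tray and the y axis of nest, either way round below 0.12 rad and height (world z) of tray below 0.01 m and angle between tray's own z axis and vertical below 0.03 rad and y of contactor in the frame of tray_mark between -0.02 and 0.02 m and velocity of joint carriage between -0.02 and 0.02 m/s and linear speed of tray below 0.02 m/s); the robot touches nothing.
It fails at once if the robot touches the contactor or its carriage (contact force between any of contactor, carriage_c0 and the arm above 0.3 N or contact force between any of contactor, carriage_c0 and the fingers above 0.3 N).
It fails at once if the carriage bangs into an end of the tray (reaches it faster than 0.05 m/s) ((value of joint carriage above 0.116 m and velocity of joint carriage above 0.05 m/s) or (value of joint carriage below -0.116 m and velocity of joint carriage below -0.05 m/s)).
It fails at once if the tray is slammed down in the nest (over 40 N) (contact force between tray and nest above 40 N).
It fails at once if another thing on the bench is disturbed (distance of any of carton, discs, threadlock, driver from where it was at the start of the episode above 0.02 m).
It also fails if it takes over 72 s, if anything falls off the work surface, if the arm or the gripper's body presses on something with over 40 N, if the wrist force passes 120 N, or if a joint passes its speed limit or range.

### The arm

A 7-joint arm with a two-finger parallel gripper is mounted at the origin on the work surface. World frame = base frame: x ahead of the robot, y to its left, z up, the work surface at z = 0. Lengths are in m, angles in rad, forces in N, time in s.
With the tool pointing down it reaches from about 0.425 to 0.825 m from the base axis. Payload 3.6 kg.
Tool frame: the origin (TCP) lies between the finger pads, 19 mm behind the fingertips; this is the grasp point; z points along the fingers, y is the line along which they close (so a half turn about z gives the same grasp; the last joint's range is limited). The gripper opens to 93 mm and grips with 3 to 60 N. Pads are 15 mm wide; open, the fingers measure 128 mm over their backs; the gripper's body (75 mm by 188 mm) begins 65 mm behind the grasp point.
Start: joints at [1.22, 0.615, -0.013, 1.423, 0.008, 1.103, -0.04], TCP at [0.207, -0.616, 0.237] pointing down, gripper open.
Joint ranges: [-3.12, 3.12], [-0.3, 2.06], [-1.34, 1.32], [0.26, 2.42], [-1.36, 4.5], [0.01, 1.98], [-2.84, 2.84]. Speed limits (rad/s): [2.79, 2.79, 3.14, 3.14, 3.14, 3.14, 3.14].

### API

Orientations are given as a 3x3 rotation matrix whose columns are the frame's x, y, z axes.
In Python, from cell import ctrl gives the robot as it stands.
- The arm moves only by the shell command python3 -m jog 'ROWS' [OPENING] [FORCE]. ROWS is text: rows parted by semicolons, each of 6 numbers parted by spaces: the shift along the tool's x, y, z in mm, then the turn, a rotation vector about the tool's x, y, z in degrees. In form: x y z wx wy wz; .... A call has 1 to 8 rows; each row is the pose to reach, as a shift and turn from the pose commanded when the call began, along the tool's axes at that moment; what a row does not reach only later rows make up. A row lasts 1/8 s, in which the tool goes at most 62.5 mm and 10.7 degrees, less where a joint would pass 70% of its speed; a pose out of reach is approached as far as the arm can. A call with a gripper value outside its range is refused whole. OPENING is the opening, from -1 (shut) to 1 (fully open), set as the call begins (- or left out, the last holds). The fingers move at their own pace and stop on an object; FORCE is the grip in N (left out, the last holds). Time passes only in rows, so rows that repeat a pose let the fingers close. It gives the time, the measured TCP pose, the force, the opening and the grip force at its end, in the units of the state.
- ctrl.state(): the state, without advancing time (a new reading comes with each control period).
- ctrl.capture(name): name is "scene" or "side" or "wrist"; returns a dict with "color" (420x560x3 uint8, blue, green, red), "K" (3x3 intrinsics, pixels), "xyz" and "orientation" of the camera in the world. Camera axes: x right, y up, looking along -z (the intrinsics and any distortion apply to the point x, -y, -z); pixel columns grow to the right and rows downward; lengths in m; the calibration is good to about 2 mm. A picture is of the moment at which its call begins. There is no depth.
- ctrl.job_done(): hands the job in; it is judged then, once.
Trained networks look in a picture, given as the dict that the camera call returned (one of the last four; its "shot" number tells which), for a name from the list of things; names that differ only in an ending like _2 or _b are one class to them, and where a whole thing is asked for, a point or a joint stands for the part that bears it (a point fixed in the world has none). Each returns a list of dicts, best first, with "confidence" (0 to 1); they miss things now and then, are a little off and sometimes report something else, mostly with a low value. They report only what shows in the picture. A call takes as long as a camera call.
- ctrl.recognise(picture, target): "location" ([x, y, z] in m, in world coordinates, good to about 4 mm: the middle of the surface that is visible of it).
- ctrl.silhouettes(picture, target): "mask" (420x560 bool, what is visible of it).
- ctrl.spot_point(picture, target): "location" ([x, y, z] in m, in world coordinates, good to about 4 mm: a listed point, or the origin of a listed thing).
The state is a dict: "clock": time; "joints": joint angles; "qvel": joint speeds; "tau": joint torques, N m; "tool_pos": TCP position; "orientation": TCP orientation; "contact_force": force on the tool from outside, world axes, zero at the start; "ft_torque": the same for the moment, N m; "grip_width": finger opening in m; "gripper_force": force on a finger pad.
Only numpy, scipy, OpenCV 4.12 (cv2) and the standard library are available. Lean on these libraries where they do the work, as an engineer would, in place of code of your own. Each camera call takes 0.05 s, during which the arm holds its last target. There are 200 camera calls.

## Working session

There is one attempt and no reset: what is moved stays moved. The work goes in short steps, Python scripts to look and compute and a shell command to move; the robot and the scene stay as the last step left them, time stands still between calls to the robot, and variables do not carry over. Pictures are saved under pics/ and viewed, at most 10 in all, crops included, and the job is handed in when it is done.

```bash
ls; mkdir -p pics; cat > h.py <<'E'
import numpy as np, cv2
from cell import ctrl
def proj(c,p):
    q=np.array(c["orientation"]).T@(np.array(p)-np.array(c["xyz"])); u=np.array(c["K"])@np.array([q[0],-q[1],-q[2]]); return u[:2]/u[2]
def st():
    s=ctrl.state(); print(s["clock"],np.round(s["tool_pos"],4),np.round(s["orientation"],3).tolist(),np.round(s["contact_force"],1),s["grip_width"],s["gripper_force"])
    return s
E
python3 - <<'E'
from h import *
st()
for n in ["scene","side"]:
    c=ctrl.capture(n); cv2.imwrite(f"pics/{n}0.png",c["color"]); print(n,np.round(c["xyz"],3))
    for t in ["tray","tray_handle","tray_mark","contactor","nest","nest_mark","carton","discs","threadlock","driver"]:
        r=ctrl.spot_point(c,t)
        print(t,[(np.round(x["location"],3).tolist(),round(x["confidence"],2)) for x in r[:2]])
E
```

```text
pics
0.0 [ 0.2072 -0.6153  0.2363] [[0.948, 0.319, -0.001], [0.319, -0.948, 0.002], [-0.0, -0.003, -1.0]] [-0.6  0.8  0.1] 0.09295838410417567 0.0
scene [ 1.205 -1.081  1.474]
tray [([0.592, -0.226, 0.004], 0.7)]
tray_handle [([0.52, -0.235, 0.061], 0.63), ([0.595, -0.224, -0.001], 0.21)]
tray_mark [([0.582, -0.18, 0.023], 0.83), ([0.566, -0.495, -0.0], 0.26)]
contactor [([0.606, -0.261, 0.024], 0.61)]
nest [([0.507, 0.218, 0.001], 0.83)]
nest_mark []
carton [([0.52, 0.589, 0.001], 0.68)]
discs [([0.4, -0.579, -0.004], 0.65)]
threadlock [([0.567, -0.491, -0.002], 0.83), ([0.604, -0.258, 0.023], 0.3)]
driver [([0.7, -0.363, -0.003], 0.71)]
side [-0.018  0.846  1.332]
tray [([0.595, -0.22, -0.0], 0.69)]
tray_handle [([0.521, -0.239, 0.072], 0.82)]
tray_mark [([0.584, -0.174, 0.021], 0.69)]
contactor [([0.601, -0.266, 0.022], 0.66)]
nest [([0.511, 0.212, -0.001], 0.78)]
nest_mark [([0.507, 0.259, 0.028], 0.84), ([0.699, -0.366, -0.001], 0.63)]
carton [([0.522, 0.595, -0.003], 0.66), ([0.7, -0.366, -0.001], 0.65)]
discs [([0.401, -0.577, 0.001], 0.88)]
threadlock [([0.566, -0.496, 0.003], 0.61)]
driver [([0.698, -0.366, 0.001], 0.41)]
```

```bash
python3 -c "
import cv2,numpy as np
cv2.imwrite('pics/a.png',np.vstack([cv2.imread('pics/scene0.png')[:, :]]))"
```

```text
(no output)
```

View pics/scene0.png

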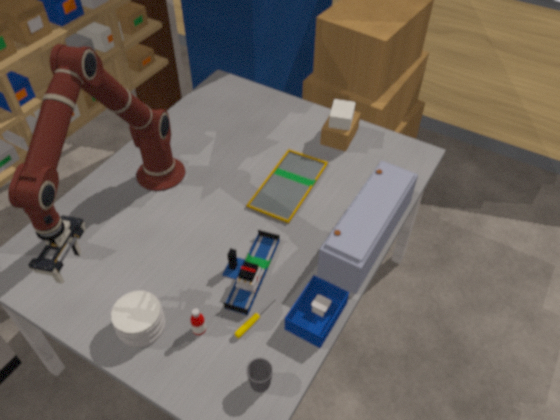

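View pics/side0.png

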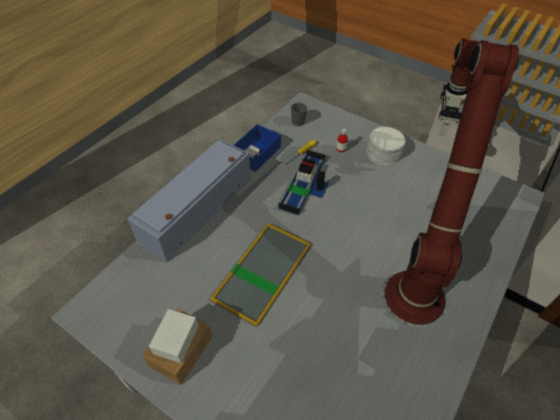

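The scene picture shows the tray around px (255,270), with its handle at (232,258) and the contactor with red stripe at (248,272). The nest is at (290,185) with its green stripe, and the driver is at (247,325). The side view agrees, and the handle is on the robot side. Next I'll get the yaws.

```bash
cat >> h.py <<'E'
def toplane(c,px,z):
    px=np.array(px,float).reshape(-1,2); R=np.array(c["orientation"]); o=np.array(c["xyz"])
    d=np.c_[px,np.ones(len(px))]@np.linalg.inv(np.array(c["K"])).T; d=(d*[1,-1,-1])@R.T
    return o+d*((z-o[2])/d[:,2])[:,None]
def rel(p,R=None):
    s=ctrl.state(); O=np.array(s["orientation"]); print("shift mm",np.round(O.T@(np.array(p)-s["tool_pos"])*1000,1))
    if R is not None:
        from scipy.spatial.transform import Rotation as Ro
        print("turn deg",np.round(Ro.from_matrix(O.T@R).as_rotvec(degrees=True),2))
def down(yaw):  # tool x = (cos,sin), y=-tray y, z down
    c,s=np.cos(yaw),np.sin(yaw); return np.array([[c,s,0],[s,-c,0],[0,0,-1.]])
E
python3 - <<'E'
from h import *
for n in ["scene","side"]:
    c=ctrl.capture(n)
    for t,z in [("nest",0.012),("tray",0.012)]:
        m=ctrl.silhouettes(c,t)[0]["mask"].astype(np.uint8)
        cs=max(cv2.findContours(m,0,2)[0],key=cv2.contourArea)
        P=toplane(c,cs,z)[:,:2].astype(np.float32)*1000
        print(n,t,cv2.minAreaRect(P))
    for t in ["tray","tray_handle","tray_mark","contactor","nest","nest_mark"]:
        r=ctrl.spot_point(c,t); print(t,[(np.round(x["location"],4).tolist(),round(x["confidence"],2)) for x in r[:1]])
rel([0.52,-0.237,0.2],down(0.19))
E
```

```text
scene nest ((484.1708984375, 209.2868194580078), (196.11695861816406, 392.7077941894531), 3.596480369567871)
scene tray ((560.4078369140625, -224.3734893798828), (158.3413543701172, 353.03277587890625), 12.4320650100708)
tray [([0.5959, -0.2269, 0.0005], 0.97)]
tray_handle [([0.5237, -0.2366, 0.062], 0.58)]
tray_mark [([0.5866, -0.1777, 0.0253], 0.69)]
contactor []
nest [([0.5067, 0.2184, -0.0006], 0.74)]
nest_mark [([0.5073, 0.2579, 0.026], 0.82)]
side nest ((481.03759765625, 219.4847412109375), (192.16323852539062, 376.491943359375), 3.5497610569000244)
side tray ((568.754150390625, -228.61289978027344), (153.43643188476562, 362.5112609863281), 10.421072959899902)
tray [([0.5915, -0.2241, 0.0007], 0.71)]
tray_handle [([0.5237, -0.2407, 0.067], 0.66)]
tray_mark [([0.5828, -0.1759, 0.0206], 0.79)]
contactor [([0.6018, -0.2673, 0.0231], 0.86)]
nest [([0.5104, 0.2102, -0.0015], 0.78)]
nest_mark [([0.5039, 0.2583, 0.0265], 0.75)]
shift mm [ 417.2 -259.4   37.5]
turn deg [-0.   -0.    7.73]
```

```bash
python3 -m jog '50 -32 0 0 0 0; 104 -65 0 0 0 1; 156 -97 10 0 0 2; 208 -130 20 0 0 4; 260 -162 30 0 0 5; 312 -194 37 0 0 7; 364 -227 37 0 0 8; 417 -259 37 0 0 8' 1; python3 - <<'E'
from h import *
st()
from h import *
for n in ["wrist"]:
    c=ctrl.capture(n); cv2.imwrite("pics/w1.png",c["color"])
    for t in ["tray","tray_handle","tray_mark","contactor"]:
        r=ctrl.spot_point(c,t); print(t,[(np.round(x["location"],4).tolist(),round(x["confidence"],2)) for x in r[:1]])
rel([0.521,-0.2385,0.065],down(0.19))
E
```

```text
clock: 3.0
tool_pos: [0.5212, -0.236, 0.2007]
orientation: [[0.983, 0.184, 0.001], [0.184, -0.983, -0.0], [0.0, 0.0, -1.0]]
contact_force: [1.0, -0.3, 0.3]
grip_width: 0.0928
gripper_force: 0.0
3.0 [ 0.5212 -0.236   0.2007] [[0.983, 0.184, 0.001], [0.184, -0.983, -0.0], [0.0, 0.0, -1.0]] [ 1.  -0.3  0.3] 0.09275324149083981 0.0
tray [([0.594, -0.2218, 0.0057], 0.61)]
tray_handle [([0.518, -0.2388, 0.0657], 0.81)]
tray_mark [([0.583, -0.1757, 0.0209], 0.68)]
contactor [([0.6026, -0.2621, 0.0223], 0.9)]
shift mm [  1.4   0.6 135.4]
turn deg [ 0.04  0.05 -0.28]
```

View pics/w1.png

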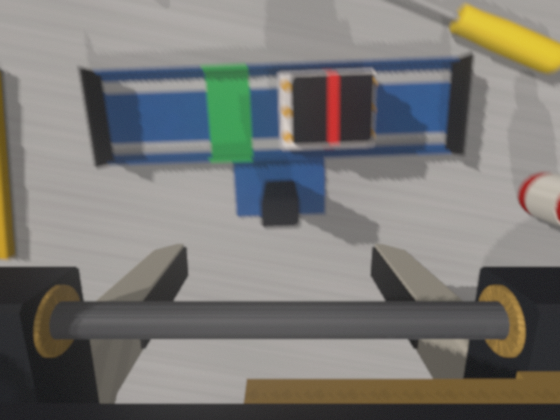

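The wrist view shows the lane with black end stops at x≈100 and 460, the green band at 205–250, the red stripe at 333 and the handle top at (280,203). The lane looks about 2° off the tool axis, so I'll measure it.

```bash
cat >> h.py <<'E'
def red(c):
    b,g,r=[c["color"][...,i].astype(int) for i in range(3)]
    m=((r>110)&(r>2*g)&(r>2*b)).astype(np.uint8); m[:, 500:]=0; m[260:]=0
    n,l,s,ce=cv2.connectedComponentsWithStats(m); k=1+np.argmax(s[1:,4]); return ce[k],s[k]
E
python3 - <<'E'
from h import *
c=ctrl.capture("wrist"); print(np.array(c["xyz"])); print(np.round(c["orientation"],3)); print(c["K"])
a=toplane(c,[[105,165],[465,150],[100,70],[455,58]],0.018); print(np.round(a,4))
for i in (0,2):
    d=a[i]-a[i+1]; print("yaw",np.arctan2(-d[0],d[1]))
p,s=red(c); print(p,s); print(toplane(c,p,0.078), toplane(c,[229,110],0.004), toplane(c,[[281,186],[280,203]],0.09))
E
```

```text
[ 0.58773049 -0.22536155  0.34727469]
[[ 0.184  0.951  0.247]
 [-0.983  0.178  0.046]
 [-0.    -0.251  0.968]]
[[351.26072254   0.         278.96539082]
 [  0.         351.26072254 210.86078564]
 [  0.           0.           1.        ]]
[[ 0.5175 -0.0727  0.018 ]
 [ 0.5928 -0.3998  0.018 ]
 [ 0.6004 -0.0632  0.018 ]
 [ 0.6671 -0.3663  0.018 ]]
yaw 0.22632363095809327
yaw 0.21639616005943724
[332.84067797 107.39096045] [327  73  13  71 885]
[[ 0.60369728 -0.26267344  0.078     ]] [[ 0.58784943 -0.177541    0.004     ]] [[ 0.54119876 -0.23557747  0.09      ]
 [ 0.52831155 -0.23724193  0.09      ]]
```

```bash
python3 -m jog '0 2 40 0 0 -1; 0 2 80 0 0 -1.4; 0 2 110 0 0 -1.4; 0 2 125 0 0 -1.4; 0 2 135 0 0 -1.4; 0 2 135 0 0 -1.4; 0 2 135 0 0 -1.4' 1; python3 -m jog '0 0 0 0 0 0;0 0 0 0 0 0;0 0 0 0 0 0;0 0 0 0 0 0;0 0 0 0 0 0;0 0 0 0 0 0' -1 60;  python3 - <<'E'
from h import *
c=ctrl.capture("wrist"); cv2.imwrite("pics/w2.png",c["color"]); print(red(c),np.round(c["orientation"],3))
E
```

```text
clock: 4.18
tool_pos: [0.521, -0.2398, 0.0665]
orientation: [[0.978, 0.208, 0.002], [0.208, -0.978, -0.001], [0.002, 0.001, -1.0]]
contact_force: [-0.0, -0.1, -1.0]
grip_width: 0.0931
gripper_force: 0.0
clock: 4.92
tool_pos: [0.5204, -0.2394, 0.0654]
orientation: [[0.978, 0.208, -0.0], [0.208, -0.978, 0.0], [0.0, -0.0, -1.0]]
contact_force: [0.2, -0.1, -0.6]
grip_width: 0.0375
gripper_force: 0.0
(array([388.8560477 ,  96.63827371]), array([ 373,   26,   33,  144, 3522], dtype=int32)) [[ 0.208  0.947  0.245]
 [-0.978  0.202  0.051]
 [-0.001 -0.25   0.968]]
```

View pics/w2.png

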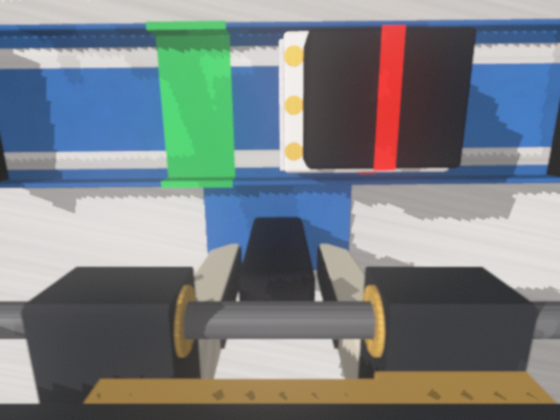

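The wrist view now tracks well: red stripe at x≈389, green band at ≈198, handle between the pads. The fingers are still closing.

```bash
python3 -m jog '0 0 0 0 0 0;0 0 0 0 0 0;0 0 0 0 0 0;0 0 0 0 0 0' -1 60; cat >> h.py <<'E'
def comp(m):
    n,l,s,ce=cv2.connectedComponentsWithStats(m.astype(np.uint8)); k=1+np.argmax(s[1:,4]); return ce[k],s[k]
def meas():
    s=ctrl.state(); c=ctrl.capture("wrist"); O=np.array(s["orientation"]); t=np.array(s["tool_pos"])
    b,g,r=[c["color"][:240,:,i].astype(int) for i in range(3)]
    pr,_=comp((r>110)&(r>2*g)&(r>2*b)); pg,sg=comp((g>90)&(g>2*r)&(g>1.5*b))
    R=O.T@np.array(c["orientation"]); o=O.T@(np.array(c["xyz"])-t)
    def pl(p,z):
        d=R@(np.array([1,-1,-1])*(np.linalg.inv(c["K"])@[p[0],p[1],1])); return o+d*(z-o[2])/d[2]
    return s["clock"],pl(pr,-.013),pl(pg,.058),pr,pg
def track(n=3,g=0.0):
    T=[meas() for _ in range(n)]; t=np.array([x[0] for x in T]); y=np.array([-x[1][1] for x in T])
    f=np.polyfit(t,y,1); a=np.array(ctrl.state()["orientation"])
    print("t %.2f  s %.1f mm  v %.1f mm/s  green %.1f  lane y-slope(+y down) %.4f  tcp"%(t[-1],np.polyval(f,t[-1])*1e3,f[0]*1e3,-T[-1][2][1]*1e3, a[2,1]),np.round(ctrl.state()["tool_pos"],4),T[-1][3].round(1),T[-1][4].round(1))
E
python3 - <<'E'
from h import *
track()
E
```

```text
clock: 5.48
tool_pos: [0.5202, -0.2389, 0.0654]
orientation: [[0.978, 0.209, -0.001], [0.209, -0.978, 0.001], [-0.0, -0.001, -1.0]]
contact_force: [-0.8, 1.1, 1.1]
grip_width: 0.03
gripper_force: 60.0
t 5.58  s -40.6 mm  v 0.4 mm/s  green 45.5  lane y-slope(+y down) -0.0008  tcp [ 0.5202 -0.2389  0.0654] [390.5  96.5] [198.1 113.2]
```

```bash
python3 -m jog '0 0 -2 0 0 0;0 0 -8 0 0 0;0 0 -20 0 0 0;0 0 -36 0 0 0;0 0 -52 0 0 0;0 0 -66 0 0 0;0 0 -76 0 0 0;0 0 -80 0 0 0' -1 60; python3 - <<'E'
from h import *
track(4)
E
```

```text
clock: 6.62
tool_pos: [0.5206, -0.2395, 0.1463]
orientation: [[0.978, 0.208, 0.001], [0.208, -0.978, -0.0], [0.001, 0.001, -1.0]]
contact_force: [0.2, -0.0, -9.2]
grip_width: 0.0297
gripper_force: 59.9
t 6.78  s -42.6 mm  v -0.3 mm/s  green 45.2  lane y-slope(+y down) -0.0008  tcp [ 0.5199 -0.2392  0.145 ] [396.1  96.8] [198.5 113.5]
```

```bash
python3 -m jog '0 0 0 -0.5 0 0;0 0 0 -1 0 0;0 0 0 -1 0 0;0 0 0 -0.5 0 0;0 0 0 0 0 0;0 0 0 0 0 0;0 0 0 0 0 0' >/dev/null; python3 - <<'E'
from h import *
track(3)
E
```

```text
t 7.80  s -6.6 mm  v 48.9 mm/s  green 51.6  lane y-slope(+y down) 0.0001  tcp [ 0.5204 -0.2394  0.1455] [296.8  97.8] [187.6 119. ]
```

```bash
python3 -m jog '0 0 0 0 0 0;0 0 0 0 0 0;0 0 0 0 0 0;0 0 0 0 0 0;0 0 0 0.5 0 0;0 0 0 1 0 0;0 0 0 0.5 0 0;0 0 0 0 0 0' >/dev/null; python3 - <<'E'
from h import *
track(3)
E
```

```text
t 8.95  s 28.3 mm  v -4.5 mm/s  green 58.2  lane y-slope(+y down) -0.0002  tcp [ 0.5204 -0.239   0.1455] [200.7  98.6] [169.2  25.4]
```

```bash
python3 - <<'E'
from h import *
track(6)
E
```

```text
t 9.25  s 29.4 mm  v 2.8 mm/s  green 58.3  lane y-slope(+y down) 0.0000  tcp [ 0.5203 -0.2395  0.1455] [198.2  98.8] [169.   25.3]
```

```bash
python3 -m jog '0 0 0 -0.6 0 0;0 0 0 0 0 0;0 0 0 0 0 0;0 0 0 0 0 0;0 0 0 0 0 0;0 0 0 0 0 0;0 0 0 0.7 0 0;0 0 0 0 0 0' >/dev/null; python3 - <<'E'
from h import *
track(7)
E
```

```text
t 10.60  s 35.0 mm  v -5.3 mm/s  green 46.3  lane y-slope(+y down) -0.0000  tcp [ 0.5203 -0.2394  0.1455] [181.4  98.7] [191.5  25.2]
```

```bash
python3 -m jog '0 0 0 0 0 0;0 0 0 0 0 0;0 0 0 -1 0 0;0 0 0 0 0 0;0 0 0 0 0 0;0 0 0 0 0 0;0 0 0 0 0 0;0 0 0 0 0 0' >/dev/null; python3 - <<'E'
from h import *
track(5)
E
```

```text
t 11.85  s 51.2 mm  v 17.0 mm/s  green 48.2  lane y-slope(+y down) 0.0000  tcp [ 0.5204 -0.2394  0.1455] [138.1  98.5] [188.1  25.5]
```

```bash
python3 -m jog '0 0 0 0.7 0 0;0 0 0 0 0 0;0 0 0 0 0 0;0 0 0 0 0 0' >/dev/null; python3 - <<'E'
from h import *
track(5)
E
```

```text
t 12.60  s 55.2 mm  v 3.3 mm/s  green 48.4  lane y-slope(+y down) -0.0000  tcp [ 0.5203 -0.2395  0.1455] [127.1  98.6] [187.8  25.6]
```

```bash
python3 -m jog '0 0 0 0.7 0 0;0 0 0 0 0 0;0 0 0 0 0 0;0 0 0 0 0 0;0 0 0 0 0 0;0 0 0 0 0 0;0 0 0 0 0 0;0 0 0 0 0 0' >/dev/null; python3 - <<'E'
from h import *
track(5)
E
```

```text
t 13.85  s 52.0 mm  v -0.0 mm/s  green 48.2  lane y-slope(+y down) -0.0001  tcp [ 0.5203 -0.2394  0.1455] [135.7  98.5] [188.1  25.5]
```

```bash
Z='0 0 0 0 0 0;0 0 0 0 0 0;0 0 0 0 0 0;0 0 0 0 0 0;0 0 0 0 0 0;0 0 0 0 0 0;0 0 0 0 0 0;0 0 0 0 0 0'; for i in 1 2 3 4; do python3 -m jog '0 0 0 0 0 0;0 0 0 0 0 0;0 0 0 0 0 0;0 0 0 0 0 0;0 0 0 0 0 0;0 0 0 0 0 0;0 0 0 0 0 0;0 0 0 0 0 0' >/dev/null; done; python3 - <<'E'
from h import *
track(3)
rel([0.510-.075*np.cos(.062),0.215-.075*np.sin(.062),0.145],down(.062))
E
```

```text
t 18.00  s 52.1 mm  v 0.1 mm/s  green 48.1  lane y-slope(+y down) -0.0001  tcp [ 0.5203 -0.2394  0.1454] [135.7  98.5] [188.2  25.5]
shift mm [  10.3 -457.6    0.5]
turn deg [-0.    0.    8.46]
```

```bash
python3 -m jog '0 0 0 0 0 .07;0 0 0 0 0 .27;0 0 0 0 0 .6;0 0 0 0 0 1.06;0 0 0 0 0 1.66;0 0 0 0 0 2.4;0 0 0 0 0 3.25;0 0 0 0 0 4.25' >/dev/null;  python3 -m jog '0 0 0 0 0 1;0 0 0 0 0 1.86;0 0 0 0 0 2.6;0 0 0 0 0 3.2;0 0 0 0 0 3.65;0 0 0 0 0 3.98;0 0 0 0 0 4.18;0 0 0 0 0 4.25' >/dev/null; python3 - <<'E'
from h import *
track(4)
rel([0.510-.075*np.cos(.062),0.215-.075*np.sin(.062),0.145],down(.062))
E
```

```text
t 20.20  s 56.3 mm  v -0.1 mm/s  green 48.4  lane y-slope(+y down) -0.0001  tcp [ 0.5204 -0.2394  0.1455] [124.2  98.5] [187.7  25.6]
shift mm [ -57.5 -454.1    0.5]
turn deg [-0.01 -0.   -0.04]
```

```bash
python3 -m jog '0 -0.2 0 -.48 0 0;-.2 -1.5 0 -.48 0 0;-.5 -4.2 0 -.48 0 0;-1 -8.2 0 -.48 0 0;-1.7 -13.6 0 -.48 0 0;-2.6 -20.3 0 -.48 0 0;-3.6 -28.3 0 -.48 0 0;-4.7 -37.4 0 0 0 0' >/dev/null;  python3 -m jog '-1.2 -9.4 0 0 0 0;-2.4 -18.8 0 0 0 0;-3.6 -28.2 0 0 0 0;-4.8 -37.6 0 0 0 0;-6 -47 0 0 0 0;-7.2 -56.4 0 0 0 0;-8.4 -65.8 0 0 0 0;-9.5 -75.2 0 0 0 0' >/dev/null; python3 - <<'E'
from h import *
track(2)
rel([0.510-.075*np.cos(.062),0.215-.075*np.sin(.062),0.145],down(.062))
E
```

```text
t 22.30  s 59.8 mm  v 26.0 mm/s  green 49.0  lane y-slope(+y down) -0.0012  tcp [ 0.4991 -0.1261  0.1455] [114.4  99.1] [186.6  25.7]
shift mm [ -42.4 -339.8    0.9]
turn deg [-0.07  0.03  0.09]
```

```bash
python3 -m jog '-1.7 -13.4 0 0 0 0;-3.3 -26.8 0 0 0 0;-5 -40.2 0 0 0 0;-6.7 -53.6 0 0 0 0;-7.9 -63 0 0 0 0;-9 -72.4 0 0 0 0;-10.2 -81.8 0 0 0 0;-11.4 -91.2 0 0 0 0' >/dev/null;  python3 -m jog '-1.2 -9.4 0 0 0 0;-2.4 -18.8 0 0 0 0;-3.6 -28.2 0 0 0 0;-4.8 -37.6 0 0 0 0;-6 -47 0 0 0 0;-7.2 -56.4 0 0 0 0;-8.4 -65.8 0 0 0 0;-9.5 -75.2 0 0 0 0' >/dev/null; python3 - <<'E'
from h import *
track(1)
E
python3 - <<'E'
from h import *
rel([0.510-.075*np.cos(.062),0.215-.075*np.sin(.062),0.145],down(.062))
E
```

```text
t 24.35  s 66.6 mm  v 1.4 mm/s  green 156.1  lane y-slope(+y down) -0.0015  tcp [0.4678 0.0393 0.1455] [95.8 99.1] [ 20.7 214.4]
shift mm [ -21.6 -172.8    0.7]
turn deg [-0.08  0.02  0.1 ]h.py:35: RankWarning: Polyfit may be poorly conditioned
  f=np.polyfit(t,y,1); a=np.array(ctrl.state()["orientation"])
```

```bash
python3 -m jog '-1.7 -13.4 0 0 0 0;-3.3 -26.8 0 0 0 0;-5 -40.2 0 0 0 0;-6.7 -53.6 0 0 0 0;-7.9 -63 0 0 0 0;-9 -72.4 0 0 0 0;-10.2 -81.8 0 0 0 0;-11.4 -91.2 0 0 0 0' >/dev/null;  python3 -m jog '-1.1 -8.9 0 0 0 0;-2.2 -17.8 0 0 0 0;-3.3 -26.7 0 0 0 0;-4.5 -35.6 0 0 0 0;-5.6 -44.5 0 .62 0 0;-6.7 -53.6 0 .62 0 0;-7.7 -61.6 0 .62 0 0;-8.5 -68.3 0 .62 0 0' >/dev/null; python3 -m jog '-.7 -5.4 0 0 0 0;-1.2 -9.4 0 0 0 0;-1.5 -12 0 0 0 0;-1.7 -13.4 0 -.3 0 0;-1.7 -13.6 0 -.62 0 0' >/dev/null; python3 - <<'E'
from h import *
track(2)
rel([0.510-.075*np.cos(.062),0.215-.075*np.sin(.062),0.145],down(.062))
E
```

```text
t 27.07  s 85.9 mm  v 1.6 mm/s  green 36.9  lane y-slope(+y down) 0.0001  tcp [0.4361 0.2085 0.1456] [42.9 99.2] [213.9 123. ]
shift mm [-0.8 -1.9  0.6]
turn deg [ 0.01 -0.   -0.03]
```

```bash
python3 -m jog '0 0 0 0.5 0 0;0 0 0 1 0 0;0 0 0 0.5 0 0;0 0 0 0 0 0;0 0 0 0 0 0;0 0 0 0 0 0;0 0 0 0 0 0' >/dev/null; python3 - <<'E'
from h import *
track(3)
E
```

```text
t 28.10  s 70.7 mm  v -13.7 mm/s  green 34.9  lane y-slope(+y down) -0.0001  tcp [0.4361 0.2083 0.1457] [84.4 98.9] [219.1 164.5]
```

```bash
python3 -m jog '0 0 0 0.8 0 0;0 0 0 0 0 0;0 0 0 0 0 0;0 0 0 0 0 0;0 0 0 0 0 0;0 0 0 0 0 0;0 0 0 0 0 0' >/dev/null; python3 - <<'E'
from h import *
track(3)
E
```

```text
t 29.12  s 57.2 mm  v -3.3 mm/s  green 41.6  lane y-slope(+y down) -0.0001  tcp [0.4361 0.2084 0.1457] [121.6  98.6] [209.  190.5]
```

```bash
python3 -m jog '0 0 0 0.9 0 0;0 0 0 0 0 0;0 0 0 0 0 0;0 0 0 0 0 0;0 0 0 0 0 0;0 0 0 0 0 0;0 0 0 0 0 0;0 0 0 0 0 0' >/dev/null; python3 - <<'E'
from h import *
track(4)
for n in ["wrist","scene","side"]:
    c=ctrl.capture(n); cv2.imwrite(f"pics/{n}3.png",c["color"])
    for t in ["tray","tray_mark","tray_handle","nest","nest_mark"]:
        r=ctrl.spot_point(c,t); print(t,[(np.round(x["location"],4).tolist(),round(x["confidence"],2)) for x in r[:1]])
track(2)
E
```

```text
t 30.32  s 51.3 mm  v 0.2 mm/s  green 40.5  lane y-slope(+y down) -0.0000  tcp [0.4361 0.2083 0.1457] [138.   98.6] [210.9 192.4]
tray [([0.5112, 0.2166, 0.0831], 0.66)]
tray_mark []
tray_handle [([0.4347, 0.2072, 0.1406], 0.95)]
nest []
nest_mark []
tray [([0.5121, 0.2103, 0.0802], 0.81)]
tray_mark [([0.5111, 0.2559, 0.1042], 0.55)]
tray_handle [([0.401, -0.5794, -0.0001], 0.41)]
nest [([0.5063, 0.2213, 0.0008], 0.55)]
nest_mark [([0.5063, 0.2608, 0.0276], 0.62)]
tray [([0.5103, 0.2136, 0.0839], 0.83)]
tray_mark [([0.5068, 0.2602, 0.1035], 0.65)]
tray_handle [([0.4391, 0.2075, 0.1499], 0.63)]
nest [([0.5126, 0.2101, -0.0022], 0.95)]
nest_mark [([0.5067, 0.2572, 0.0265], 0.7)]
t 31.32  s 51.2 mm  v -0.5 mm/s  green 40.6  lane y-slope(+y down) -0.0001  tcp [0.4361 0.2084 0.1457] [138.   98.6] [210.6 192.1]
```

View pics/wrist3.png

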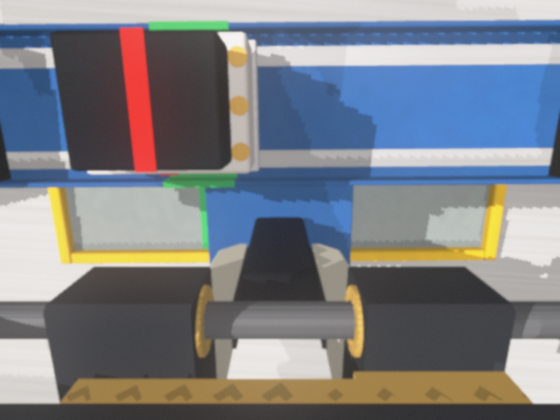

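View pics/scene3.png

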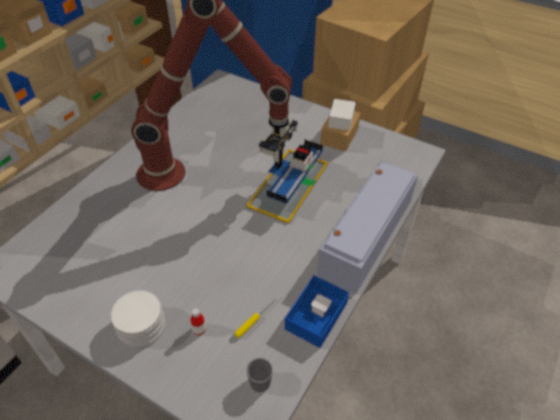

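The wrist view shows the near rim as a line at rows 251–262. The left and right rims are at x≈62 and 492, parallel to the tray walls. The scene view shows the tray hanging above the nest. Next, the nest pose from the rim.

```bash
python3 - <<'E'
from h import *
s=ctrl.state(); c=ctrl.capture("wrist"); im=c["color"].astype(int); b,g,r=im[...,0],im[...,1],im[...,2]
m=(r>120)&(g>90)&(b<90)&(g>0.6*r); m[:186]=0; m[268:]=0
ys,xs=np.where(m); P=toplane(c,np.c_[xs,ys],.014); O=np.array(s["orientation"]); Q=(P-s["tool_pos"])@O
near=Q[(ys>246)&(((xs>90)&(xs<190))|((xs>370)&(xs<470)))]; f=np.polyfit(near[:,1],near[:,0],1)
L=Q[(xs<80)&(ys<240)]; Rr=Q[(xs>480)&(ys<240)]
print("near rim x at y=0: %.1f slope %.4f"%(f[1]*1e3,f[0]), "x range",np.percentile(near[:,0],[3,97])*1e3)
print("left/right y", [(np.median(q[:,1])*1e3,np.percentile(q[:,1],[3,97])*1e3,np.polyfit(q[:,0],q[:,1],1)[0]) for q in (L,Rr)])
track(1)
E
```

```text
near rim x at y=0: -40.9 slope 0.0087 x range [-45.91979648 -35.07580882]
left/right y [(np.float64(-179.07660673164938), array([-184.59250397, -173.56101781]), np.float64(-0.009025960405758185)), (np.float64(175.92490591385106), array([169.99915688, 181.78291067]), np.float64(-0.01803503643484249))]
t 31.43  s 51.2 mm  v 0.8 mm/s  green 40.5  lane y-slope(+y down) -0.0001  tcp [0.4361 0.2084 0.1456] [138.   98.6] [210.8 192.2]h.py:35: RankWarning: Polyfit may be poorly conditioned
  f=np.polyfit(t,y,1); a=np.array(ctrl.state()["orientation"])
```

```bash
python3 -m jog '.2 -.3 2 0 0 0;.4 -.6 8 0 0 0;.6 -1 18 0 0 0;.8 -1.3 30 0 0 0;1 -1.5 42 0 0 0;1 -1.5 52 0 0 0;1 -1.5 60 0 0 0;1 -1.5 64 0 0 0' >/dev/null; python3 -m jog '0 0 1 0 0 0;0 0 1.5 0 0 0;0 0 2 0 0 0' ; python3 - <<'E'
from h import *
track(3)
E
```

```text
clock: 32.85
tool_pos: [0.4372, 0.2101, 0.08]
orientation: [[0.998, 0.061, 0.001], [0.061, -0.998, 0.0], [0.001, -0.0, -1.0]]
contact_force: [-0.0, -0.4, -7.8]
grip_width: 0.0295
gripper_force: 59.9
t 32.95  s 55.0 mm  v 3.5 mm/s  green 49.8  lane y-slope(+y down) -0.0002  tcp [0.4371 0.21   0.0798] [127.7  98.5] [195.8 202.7]
```

```bash
python3 -m jog '0 0 0 1.1 0 0;0 0 0 0 0 0;0 0 0 0 0 0;0 0 0 0 0 0;0 0 0 0 0 0;0 0 0 0 0 0;0 0 0 0 0 0;0 0 0 0 0 0' >/dev/null; python3 - <<'E'
from h import *
track(5)
E
```

```text
t 34.20  s 48.9 mm  v 0.1 mm/s  green 49.8  lane y-slope(+y down) -0.0001  tcp [0.437  0.21   0.0796] [144.4  98.6] [195.9 203. ]
```

Good. Lowering slowly to the plate (expected contact at TCP z≈0.0715).

```bash
python3 -m jog '0 0 .7 0 0 0;0 0 1.5 0 0 0;0 0 2.3 0 0 0;0 0 3 0 0 0;0 0 3.8 0 0 0;0 0 4.5 0 0 0;0 0 5.2 0 0 0;0 0 6 0 0 0' ; python3 -m jog '0 0 .3 0 0 0;0 0 .6 0 0 0;0 0 .9 0 0 0;0 0 1.2 0 0 0' ; python3 - <<'E'
from h import *
track(4)
E
```

```text
clock: 35.25
tool_pos: [0.437, 0.2099, 0.0736]
orientation: [[0.998, 0.061, 0.0], [0.061, -0.998, 0.0], [0.0, -0.0, -1.0]]
contact_force: [-0.0, -0.1, -8.5]
grip_width: 0.0298
gripper_force: 59.9
clock: 35.75
tool_pos: [0.437, 0.2099, 0.0724]
orientation: [[0.998, 0.061, 0.0], [0.061, -0.998, 0.0], [0.0, -0.0, -1.0]]
contact_force: [-0.1, -0.4, -7.6]
grip_width: 0.0297
gripper_force: 59.9
t 35.90  s 49.0 mm  v 0.1 mm/s  green 50.7  lane y-slope(+y down) -0.0001  tcp [0.437  0.2099 0.0724] [144.1  98.6] [194.4 203.7]
```

```bash
python3 -m jog '0 0 .3 0 0 0;0 0 .6 0 0 0;0 0 .9 0 0 0;0 0 .9 0 0 0' | grep -E "tool_pos|contact"; python3 - <<'E'
from h import *
track(2)
E
```

```text
tool_pos: [0.437, 0.2099, 0.0717]
contact_force: [-0.4, -0.6, -6.3]
t 36.50  s 49.1 mm  v 0.7 mm/s  green 50.9  lane y-slope(+y down) -0.0001  tcp [0.437  0.2099 0.0717] [143.8  98.6] [194.1 203.8]
```

```bash
python3 -m jog '0 0 .2 0 0 0;0 0 .4 0 0 0;0 0 .6 0 0 0;0 0 .6 0 0 0' | grep -E "tool_pos|contact"; python3 -m jog '0 0 .2 0 0 0;0 0 .4 0 0 0;0 0 .4 0 0 0;0 0 .4 0 0 0' | grep -E "tool_pos|contact"; python3 - <<'E'
from h import *
track(2)
E
```

```text
tool_pos: [0.4369, 0.2098, 0.0714]
contact_force: [-2.9, -2.7, 0.4]
tool_pos: [0.437, 0.2098, 0.0714]
contact_force: [-3.9, -3.2, 7.1]
t 37.60  s 49.2 mm  v -0.5 mm/s  green 51.0  lane y-slope(+y down) -0.0001  tcp [0.437  0.2098 0.0714] [143.6  98.6] [193.9 203.8]
```

Seated. I'll ease the load, soften the grip, then open.

```bash
python3 -m jog '0 0 -.2 0 0 0;0 0 -.5 0 0 0;0 0 -.5 0 0 0' - 20 | grep contact; python3 -m jog '0 0 0 0 0 0;0 0 0 0 0 0;0 0 0 0 0 0;0 0 0 0 0 0' - 5 | grep -E "contact|grip"; python3 -m jog '0 0 0 0 0 0;0 0 0 0 0 0;0 0 0 0 0 0;0 0 0 0 0 0;0 0 0 0 0 0;0 0 0 0 0 0;0 0 0 0 0 0;0 0 0 0 0 0' 0.3 5; python3 - <<'E'
from h import *
track(3)
E
```

```text
contact_force: [-3.7, -1.8, 6.3]
contact_force: [-4.5, -2.4, 5.3]
grip_width: 0.03
gripper_force: 5.0
clock: 39.52
tool_pos: [0.437, 0.21, 0.0711]
orientation: [[0.998, 0.061, 0.0], [0.061, -0.998, 0.0], [0.0, -0.0, -1.0]]
contact_force: [-0.4, 0.0, -0.2]
grip_width: 0.0605
gripper_force: 0.0
t 39.62  s 49.2 mm  v 0.0 mm/s  green 51.1  lane y-slope(+y down) -0.0001  tcp [0.437  0.2099 0.0711] [143.7  98.8] [193.8 203.8]
```

```bash
python3 -m jog '0 0 -5 0 0 0;0 0 -20 0 0 0;0 0 -40 0 0 0;0 0 -65 0 0 0;0 0 -90 0 0 0;0 0 -115 0 0 0;0 0 -125 0 0 0;0 0 -130 0 0 0' | grep contact; python3 - <<'E'
from h import *
c=ctrl.capture("wrist"); cv2.imwrite("pics/w4.png",c["color"])
for t in ["tray","tray_mark","contactor"]:
    r=ctrl.spot_point(c,t); print(t,[(np.round(x["location"],4).tolist(),round(x["confidence"],2)) for x in r[:1]])
st()
E
```

```text
contact_force: [-0.6, 0.0, 0.7]
tray [([0.5118, 0.2161, 0.0117], 0.93)]
tray_mark [([0.4357, 0.2092, 0.0657], 0.6)]
contactor [([0.5099, 0.2665, 0.024], 0.76)]
40.875 [0.4365 0.2097 0.2003] [[0.998, 0.061, -0.001], [0.061, -0.998, -0.001], [-0.002, 0.001, -1.0]] [-0.6 -0.1 -0.1] 0.0604950645628642 0.0
```

View pics/w4.png

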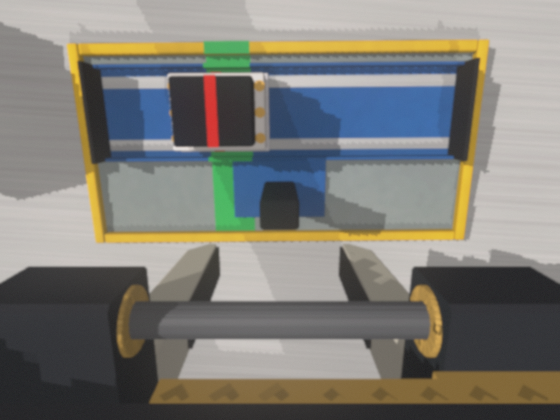

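The tray sits squarely inside the yellow rims. Its green marks line up with the nest's stripe (x≈205–255), the red stripe at x≈211 is between them, and the gripper is clear.

```bash
python3 -c "
from cell import ctrl
print(ctrl.job_done())"
```

```text
the job is handed in; nothing more can be done
None
```

The job is handed in at about 41 s: the carriage rested between the green marks for at least 5 s with the tray in the air, and the tray is now seated flat in the nest, released, with the red stripe about 4 mm from the middle of the marks; no verdict was returned.

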